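Seat a cheese in its nest and hold the surface reader over it

TASK

Take the small round (drum-shaped) cheese out of the crate, set it upright in the block with the round nest so that it sits fully down, and let go of it. Then pick the handheld reader off its stand, carry it across clear of the crate and the other cheeses, and finish while still holding it steady, level and centred over the round cheese, its long side along the long side of the nest block and its underside about 12 mm above the cheese. The reader must never touch the cheese, the nest block or the crate, it is not put down at the end, and the other two cheeses and the jar stay where they are.

Things in the scene. Friction and masses are not known exactly. Their poses are not given: they have to be found in the camera images.
- cheese_center (a point): Centre (half-way up) of the round cheese: a firm cream-coloured drum, 58 mm diameter, 48 mm tall, about 130 g, standing on the crate's floor (6 mm above the table). z is its axis, up.
- cheese_top (a point): Centre of the top face of the same round cheese, 24 mm above its centre.
- crate: Fixed white plastic open crate with slotted walls, outside 320 mm (its x) by 280 mm (its y), 70 mm high, walls and floor 6 mm thick. Origin: centre of its underside, on the table. It lies between the nest blocks (robot's left) and the reader's stand (robot's right).
- nest_round: Fixed grey plastic block, 100 mm (its x) by 120 mm (its y, the long side), 25 mm high, with a round cavity 64 mm in diameter and 9 mm deep in the middle of its top, for the round cheese. Origin: centre of its underside, on the table; z up.
- nest_round_floor (a point): Centre of the floor of that round cavity, 16 mm above the table; the block's top is 9 mm higher. The centre of the seated cheese is 24 mm above this point.
- nest_square: A like fixed block, 100 by 120 by 25 mm, but with a square cavity (56 mm, 9 mm deep) for square cheeses; not used. Which of the two blocks is the nearer one varies. Origin: centre of its underside.
- stand: Fixed dark steel plate on which the reader stands at the start, 80 mm (its x) by 110 mm (its y), 12 mm thick, with low rails (10 mm high) around the reader's foot, about 5 mm from it. Origin: centre of its underside.
- reader_grip (a point): Centre of the grip of the handheld reader. The reader is a rigid upright body 90 mm tall, about 250 g: below, a black hood 48 mm (its x) by 70 mm (its y, the long side) and 35 mm high; above it a grey grip 30 mm (x) by 54 mm (y) and 55 mm high, to be pinched across the 30 mm. This point is 62.5 mm above the underside and 27.5 mm below the top. z up; the reader is the same shape either way round.
- reader_window (a point): Centre of the flat underside of the reader's hood (the face that looks at the cheese), 62.5 mm below the grip's centre.
- square_cheese: Bystander in the crate: square cheese 54 by 54 by 40 mm. Origin: centre of its underside.
- bar_cheese: Bystander in the crate: bar-shaped cheese 80 (its x) by 36 by 36 mm. Origin: centre of its underside. The three cheeses lie in varying places, at least 100 mm apart, centre to centre.
- jar: Bystander on the table: closed glass jar, 66 mm diameter, 100 mm tall, beyond the stand. Origin: centre of its underside.
Mind the look-alikes: they are no part of the job. Leave any orange look-alike of the part that bears reader_grip alone. What is shaped like the stand but red is not meant.

How it is judged:
By the outcome, as a careful person would: the job done as asked, in the order asked, and still so for the second after the job is handed in, while the arm keeps its last pose, push and grip.
It also fails if it takes over 64 s, if anything falls off the work surface, if the arm or the gripper's body presses on something with over 40 N, if the wrist force passes 120 N, or if a joint passes its speed limit or range.

ROBOT

A 7-joint arm with a two-finger parallel gripper is mounted at the origin on the work surface. World frame = base frame: x ahead of the robot, y to its left, z up, the work surface at z = 0. Lengths are in m, angles in rad, forces in N, time in s.
With the tool pointing down it reaches from about 0.4 to 0.9 m from the base axis. Payload 5.5 kg.
Tool frame: the origin (TCP) lies at the very end of the fingers, on their centre line; the grasp point (between the pads) lies 19 mm behind it (r.hold_point_z is the z of the grasp point in the tool frame, in m); z points along the fingers, y is the line along which they close (so a half turn about z gives the same grasp; the last joint's range is limited). The gripper opens to 85 mm and grips with 20 to 120 N. Pads are 22 mm wide; open, the fingers measure 114 mm over their backs; the gripper's body (76 mm by 85 mm) begins 54 mm behind the grasp point. The pads swing forward as they close: fully open they stand 13 mm farther back than shut.
Start: joints at [-0.976, 0.501, -0.427, 1.55, 0.221, 1.138, -0.21], TCP at [0.212, 0.615, 0.231] pointing down, gripper open.
Joint ranges: [-2.88, 2.88], [-0.31, 2.03], [-1.54, 1.56], [0.2, 2.42], [-1.41, 4.55], [0.19, 2.02], [-2.57, 2.57]. Speed limits (rad/s): [2.57, 2.57, 3.14, 3.14, 3.14, 3.14, 3.14].

INTERFACE

Orientations are given as a unit quaternion [w, x, y, z].
In Python, from cell import observe, capture, camera_info, r gives the robot as it stands.
- The arm moves only by the tool play_rows, never from a script. Its argument "deltas" is a list of rows, each an object with "slide": the shift along the tool's x, y, z in m, a list of three; "turn": the turn, a rotation vector about the tool's x, y, z in rad, a list of three; "gripper": the finger opening in m, from 0 to 0.0854. In form: [{"slide": [tx, ty, tz], "turn": [ax, ay, az], "gripper": gripper}, ...]. A call has 1 to 5 rows; each row shifts and turns the commanded pose from where the row before left it, along the tool's axes as they then stand; what a row does not reach is not made up. A row lasts 1/12 s, in which the tool goes at most 41.7 mm and 7.16 degrees, less where a joint would pass 70% of its speed; a pose out of reach is approached as far as the arm can. A call is refused whole if a number of a shift passes 0.0417 or a number of a turn 0.125, either way. A call with a gripper value outside its range is refused whole. The fingers move at their own pace and stop on an object; the grip force is fixed at half the most. Time passes only in rows, so rows that do not move let the fingers close. It gives the time, the measured TCP pose, the force, the opening and the grip force at its end, in the units of the state.
- observe(): the state, without advancing time (a new reading comes with each control period).
- capture(name): name is "scene" or "top"; returns (picture, depth): 480x640x3 uint8, red, green, blue; 480x640 float32, m along the optical axis (not along the pixel's ray), 0 where there is no reading.
- camera_info(name): a dict with "K" (3x3 intrinsics, pixels), "R" (3x3) and "t" (3): a world point X has camera coordinates R X + t. Camera axes: x right, y down, z forward; pixel columns grow to the right and rows downward; lengths in m; the calibration is good to about 2 mm. A picture is of the moment at which its call begins. camera_info takes no time and is no camera call.
- r.close_job(): hands the job in; it is judged then, once.
The state is a dict: "time_s": time; "qpos": joint angles; "joint_vel": joint speeds; "tau": joint torques, N m; "ee_pos": TCP position; "orientation": TCP orientation; "force": force on the tool from outside, world axes, zero at the start; "moment": the same for the moment, N m; "finger_gap": finger opening in m; "gripper_force": force on a finger pad.
Only numpy, scipy, OpenCV 4.12 (cv2) and the standard library are available. Lean on these libraries where they do the work, as an engineer would, in place of code of your own. Each camera call takes 0.05 s, during which the arm holds its last target. There are 200 camera calls.

## Working session

There is one attempt and no reset: what is moved stays moved. The work goes in short steps, Python scripts to look and compute and a tool call to move; the robot and the scene stay as the last step left them, time stands still between calls to the robot, and variables do not carry over. Pictures are saved under pics/ and viewed, at most 10 in all, crops included, and the job is handed in when it is done.

Besides the shell and the picture viewer there is one more tool, called after "Call:" as a command line: name --argument value ..., lists and objects as JSON in quotes. play_rows: Moves the arm, as the interface text tells. Its arguments: {"type":"object","properties":{"deltas":{"type":"array"}},"required":["deltas"]}

```bash
mkdir -p pics; ls; python3 - <<'E'
from cell import observe,capture,camera_info,r
import cv2,numpy as np
s=observe();print(s)
for n in("top","scene"):
    p,d=capture(n);np.savez(f"{n}0.npz",p=p,d=d);cv2.imwrite(f"pics/{n}0.png",p[...,::-1])
    c=camera_info(n);print(n,np.round(c["K"],1).tolist(),np.round(c["R"],3).tolist(),c["t"])
E
```

```text
pics
{'time_s': 0.0, 'qpos': array([-0.97576402,  0.50183923, -0.42677714,  1.55146977,  0.22080391,
        1.13827369, -0.21031995]), 'joint_vel': array([ 0.00053836,  0.00081829, -0.0006094 , -0.00024123, -0.0003454 ,
        0.00167618,  0.00147689]), 'tau': array([-6.66119176e-04, -5.69508827e+01, -5.81574306e+00, -2.80946249e+01,
        1.07233695e-02,  1.17792841e-02,  6.25511845e-06]), 'ee_pos': array([0.21157745, 0.61386674, 0.23025527]), 'orientation': array([-1.87791986e-04,  1.65142019e-01,  9.86269323e-01, -9.48696034e-04]), 'force': array([ 0.991578  , -0.00377704,  0.48976891]), 'moment': array([-0.00296603,  0.02214069,  0.01891667]), 'gripper_force': 0.0, 'finger_gap': 0.08546775858863767}
top [[587.8, 0.0, 320.9], [0.0, 587.8, 240.6], [0.0, 0.0, 1.0]] [[-0.001, -1.0, -0.009], [-0.997, 0.002, -0.075], [0.075, 0.009, -0.997]] [-0.07484758  0.55937884  1.50248908]
scene [[589.2, 0.0, 325.2], [0.0, 589.2, 249.4], [0.0, 0.0, 1.0]] [[-0.85, 0.527, -0.019], [0.387, 0.599, -0.701], [-0.358, -0.603, -0.713]] [ 0.48745446 -0.12132698  1.67056432]
```

View pics/top0.png

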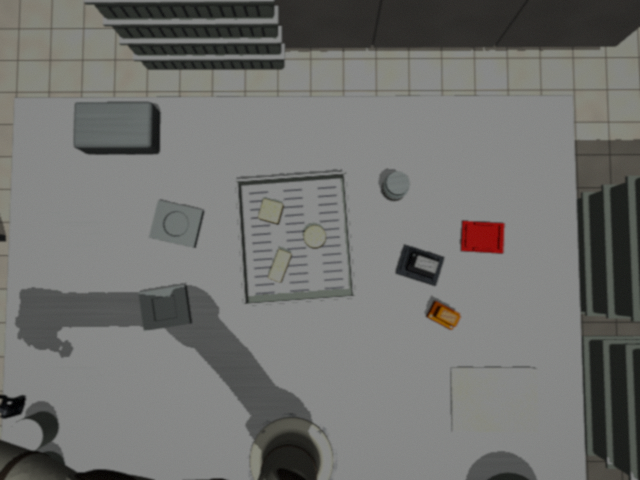

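View pics/scene0.png

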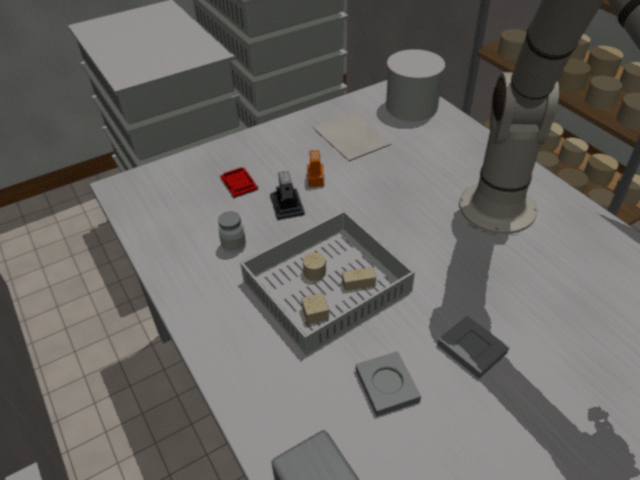

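The top view shows the round nest at (176,223), the round cheese at (315,236) in the crate, and the reader on the dark stand at (422,264). The red stand at (482,236) and the orange reader at (444,314) are the look-alikes. The scene view agrees: cheese at (315,265), nest at (388,380), reader at (287,195).

```bash
cat > h.py <<'E'
import numpy as np,cv2
from cell import camera_info,capture
def cloud(n,d):
    c=camera_info(n);K,R,t=[np.array(c[k]) for k in("K","R","t")]
    v,u=np.mgrid[:480,:640];X=np.stack([(u-K[0,2])/K[0,0]*d,(v-K[1,2])/K[1,1]*d,d],-1)
    W=(X-t)@R; W[d==0]=np.nan; return W
def pix(n,X):
    c=camera_info(n);q=c["K"]@(c["R"]@np.array(X)+c["t"]);return q[:2]/q[2]
def rect(W,c,rad,lo,hi,mask=None):
    P=W.reshape(-1,3);m=(np.hypot(P[:,0]-c[0],P[:,1]-c[1])<rad)&(P[:,2]>lo)&(P[:,2]<hi)
    if mask is not None:m&=mask.ravel()
    P=P[m]
    if len(P)<5:return None
    b=cv2.minAreaRect((P[:,:2]*1000).astype(np.float32))
    return dict(n=len(P),mean=P.mean(0).round(4),z=np.median(P[:,2]).round(4),c=np.round(b[0],1),size=np.round(b[1],1),ang=round(b[2],1))
E
python3 - <<'E'
from h import *
W={n:cloud(n,np.load(n+"0.npz")["d"]) for n in("top","scene")}
C={}
for k,(u,v) in dict(cheese=(315,236),nest=(176,223),reader=(425,264),sq=(270,210),bar=(280,265),jar=(396,184),nsq=(165,307)).items():
    C[k]=W["top"][v,u];print(k,C[k].round(4))
for n in W:
    print(n)
    print(" cheese",rect(W[n],C["cheese"],.045,.046,.066))
    print(" nesttop",rect(W[n],C["nest"],.085,.0205,.035)); print(" nestfloor",rect(W[n],C["nest"],.040,.010,.0205))
    print(" readertop",rect(W[n],C["reader"],.06,.092,.115)); print(" reader hood",rect(W[n],C["reader"],.07,.04,.055)); print(" reader all",rect(W[n],C["reader"],.07,.03,.115))
    print(" table",np.nanmedian(rect(W[n],[.4,.1],.03,-.05,.05)["z"]))
    print(" stand",rect(W[n],C["reader"],.08,.008,.03))
E
python3 -c "
import cv2,numpy as np
p=np.load('top0.npz')['p'][...,::-1];q=np.load('scene0.npz')['p'][...,::-1]
f=lambda a,u,v:cv2.resize(a[v-32:v+32,u-32:u+32],(390,390),interpolation=cv2.INTER_NEAREST)
cv2.imwrite('pics/c1.png',np.hstack([f(p,425,264),f(p,176,223)]))"
```

```text
cheese [ 0.5687 -0.0611  0.0495]
nest [0.6065 0.3031 0.0141]
reader [ 0.4952 -0.3305  0.1029]
sq [0.6357 0.0539 0.0486]
bar [0.4955 0.0287 0.0376]
jar [ 0.6928 -0.2621  0.1017]
nsq [0.3882 0.3276 0.0147]
top
 cheese {'n': 400, 'mean': array([ 0.5683, -0.0587,  0.0537]), 'z': np.float64(0.0537), 'c': array([567.6, -58.4]), 'size': array([55.9, 55.8]), 'ang': 44.0}
 nesttop {'n': 1245, 'mean': array([0.604 , 0.3028, 0.0256]), 'z': np.float64(0.0255), 'c': array([604.4, 302.4]), 'size': array([122.2, 100. ]), 'ang': 77.3}
 nestfloor {'n': 446, 'mean': array([0.6056, 0.3038, 0.0162]), 'z': np.float64(0.0164), 'c': array([605.6, 300.6]), 'size': array([70.7, 72. ]), 'ang': 78.5}
 readertop {'n': 279, 'mean': array([ 0.4954, -0.3318,  0.102 ]), 'z': np.float64(0.1023), 'c': array([ 495.6, -332.4]), 'size': array([54.7, 30.2]), 'ang': 71.1}
 reader hood {'n': 200, 'mean': array([ 0.493 , -0.3221,  0.0468]), 'z': np.float64(0.0463), 'c': array([ 496.2, -331.4]), 'size': array([69.4, 48.6]), 'ang': 71.1}
 reader all {'n': 548, 'mean': array([ 0.4942, -0.3264,  0.0768]), 'z': np.float64(0.0945
[... 696 characters left out ...]
array([72.2, 64.3]), 'ang': 76.9}
 readertop {'n': 164, 'mean': array([ 0.498 , -0.3269,  0.1006]), 'z': np.float64(0.1012), 'c': array([ 496.2, -330.7]), 'size': array([61.8, 30.3]), 'ang': 70.2}
 reader hood {'n': 156, 'mean': array([ 0.5048, -0.3179,  0.047 ]), 'z': np.float64(0.0468), 'c': array([ 497. , -329.3]), 'size': array([75.1, 47.9]), 'ang': 71.8}
 reader all {'n': 511, 'mean': array([ 0.503 , -0.318 ,  0.0699]), 'z': np.float64(0.0684), 'c': array([ 497. , -328.5]), 'size': array([76. , 48.7]), 'ang': 70.6}
 table 0.0199
 stand {'n': 446, 'mean': array([ 0.5079, -0.3112,  0.0167]), 'z': np.float64(0.0162), 'c': array([ 490.3, -321.7]), 'size': array([112.5, 106. ]), 'ang': 69.4}
```

View pics/c1.png

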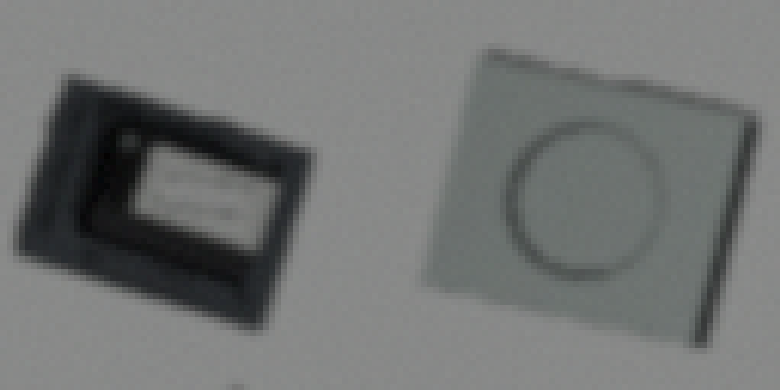

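The crop shows the grey reader grip and black hood on the stand, with the long axis at about 71°, and the round nest with its long axis at about 77°. I'll plan each leg as equal rows, which makes a constant-twist arc.

```bash
cat >> h.py <<'E'
from scipy.spatial.transform import Rotation as Ro
def pose():
    from cell import observe
    s=observe();w,x,y,z=s["orientation"];R=Ro.from_quat([x,y,z,w]).as_matrix()
    return s,np.array(s["ee_pos"]),R,np.degrees(np.arctan2(R[1,1],R[0,1]))
def leg(p,yaw,q,yaw2,N):
    "N equal rows from TCP p, tool-y heading yaw (deg) to q, yaw2, tool down"
    a=-np.radians((yaw2-yaw+180)%360-180)/N   # turn about tool z (down)
    A=np.zeros((2,2))
    for k in range(N):
        h=np.radians(yaw)-a*k
        ty=np.array([np.cos(h),np.sin(h)]);tx=np.array([-ty[1],ty[0]]) # x = y cross z(down)
        A+=np.stack([tx,ty],1)
    s=np.linalg.solve(A,np.array(q[:2])-p[:2])
    print("slide",[*s.round(4),round((p[2]-q[2])/N,4)],"turn z",round(a,4),"x",N)
E
python3 - <<'E'
from h import *
s,p,R,y=pose();print(p,y,R.round(3).tolist())
for N in(20,25):leg(p,y,[.569,-.057,.15],-12.7,N)
E
```

```text
[0.21156836 0.61395052 0.23037986] 70.99068170966359 [[-0.945, 0.326, -0.001], [0.326, 0.945, -0.002], [0.0, -0.002, -1.0]]
slide [np.float64(-0.0415), np.float64(-0.0023), np.float64(0.004)] turn z 0.073 x 20
slide [np.float64(-0.0332), np.float64(-0.0016), np.float64(0.0032)] turn z 0.0584 x 25
```

Call:
play_rows --deltas '[{"slide": [-0.0332,-0.0016,0.0032],"turn": [0,0,0.0584],"gripper": 0.0854},{"slide": [-0.0332,-0.0016,0.0032],"turn": [0,0,0.0584],"gripper": 0.0854},{"slide": [-0.0332,-0.0016,0.0032],"turn": [0,0,0.0584],"gripper": 0.0854},{"slide": [-0.0332,-0.0016,0.0032],"turn": [0,0,0.0584],"gripper": 0.0854},{"slide": [-0.0332,-0.0016,0.0032],"turn": [0,0,0.0584],"gripper": 0.0854}]'

```text
time_s: 0.52
ee_pos: [0.3585, 0.5346, 0.2146]
orientation: [-0.0, 0.308, 0.951, -0.0]
force: [0.4, -0.1, -0.5]
finger_gap: 0.0849
gripper_force: 0.0
```

Call:
play_rows --deltas '[{"slide": [-0.0332,-0.0016,0.0032],"turn": [0,0,0.0584],"gripper": 0.0854},{"slide": [-0.0332,-0.0016,0.0032],"turn": [0,0,0.0584],"gripper": 0.0854},{"slide": [-0.0332,-0.0016,0.0032],"turn": [0,0,0.0584],"gripper": 0.0854},{"slide": [-0.0332,-0.0016,0.0032],"turn": [0,0,0.0584],"gripper": 0.0854},{"slide": [-0.0332,-0.0016,0.0032],"turn": [0,0,0.0584],"gripper": 0.0854}]'

```text
time_s: 0.93
ee_pos: [0.475, 0.4167, 0.1986]
orientation: [-0.0, 0.443, 0.896, -0.0]
force: [0.3, 0.7, 0.9]
finger_gap: 0.0854
gripper_force: 0.0
```

Call:
play_rows --deltas '[{"slide": [-0.0332,-0.0016,0.0032],"turn": [0,0,0.0584],"gripper": 0.0854},{"slide": [-0.0332,-0.0016,0.0032],"turn": [0,0,0.0584],"gripper": 0.0854},{"slide": [-0.0332,-0.0016,0.0032],"turn": [0,0,0.0584],"gripper": 0.0854},{"slide": [-0.0332,-0.0016,0.0032],"turn": [0,0,0.0584],"gripper": 0.0854},{"slide": [-0.0332,-0.0016,0.0032],"turn": [0,0,0.0584],"gripper": 0.0854}]'

```text
time_s: 1.35
ee_pos: [0.5525, 0.2704, 0.1827]
orientation: [-0.0, 0.569, 0.822, -0.0]
force: [0.1, 0.2, 0.1]
finger_gap: 0.0855
gripper_force: 0.0
```

Call:
play_rows --deltas '[{"slide": [-0.0332,-0.0016,0.0032],"turn": [0,0,0.0584],"gripper": 0.0854},{"slide": [-0.0332,-0.0016,0.0032],"turn": [0,0,0.0584],"gripper": 0.0854},{"slide": [-0.0332,-0.0016,0.0032],"turn": [0,0,0.0584],"gripper": 0.0854},{"slide": [-0.0332,-0.0016,0.0032],"turn": [0,0,0.0584],"gripper": 0.0854},{"slide": [-0.0332,-0.0016,0.0032],"turn": [0,0,0.0584],"gripper": 0.0854}]'

```text
time_s: 1.77
ee_pos: [0.5846, 0.1079, 0.1668]
orientation: [-0.0, 0.683, 0.731, -0.0]
force: [0.1, -0.0, 0.2]
finger_gap: 0.0857
gripper_force: 0.0
```

Call:
play_rows --deltas '[{"slide": [-0.0332,-0.0016,0.0032],"turn": [0,0,0.0584],"gripper": 0.0854},{"slide": [-0.0332,-0.0016,0.0032],"turn": [0,0,0.0584],"gripper": 0.0854},{"slide": [-0.0332,-0.0016,0.0032],"turn": [0,0,0.0584],"gripper": 0.0854},{"slide": [-0.0332,-0.0016,0.0032],"turn": [0,0,0.0584],"gripper": 0.0854},{"slide": [-0.0332,-0.0016,0.0032],"turn": [0,0,0.0584],"gripper": 0.0854}]'

```text
time_s: 2.18
ee_pos: [0.5686, -0.0569, 0.1508]
orientation: [-0.0, 0.782, 0.624, -0.0]
force: [0.8, -0.6, -0.8]
finger_gap: 0.0854
gripper_force: 0.0
```

Call:
play_rows --deltas '[{"slide": [0,0,0],"turn": [0,0,0],"gripper": 0.0854},{"slide": [0,0,0],"turn": [0,0,0],"gripper": 0.0854}]'

```text
time_s: 2.35
ee_pos: [0.5679, -0.0585, 0.1507]
orientation: [-0.0, 0.782, 0.623, -0.001]
force: [0.8, 0.6, 0.1]
finger_gap: 0.0856
gripper_force: 0.0
```

```bash
python3 - <<'E'
from h import *
s,p,R,y=pose();print(p,y,R.round(3).tolist(),s["time_s"],s["joint_vel"].round(3),s["qpos"].round(2))
leg(p,y,[.569,-.057,.018],-12.7,7)
p,d=capture("scene");np.savez("s1.npz",p=p,d=d);cv2.imwrite("pics/s1.png",cv2.resize(p[180:350,220:430,::-1],None,fx=3,fy=3))
E
```

```text
[ 0.56794919 -0.05845203  0.15072942] -12.958862395778388 [[0.224, 0.975, -0.002], [0.975, -0.224, -0.001], [-0.001, -0.001, -1.0]] 2.35 [-0.042 -0.    -0.06  -0.016 -0.014 -0.001 -0.001] [-0.01  0.42  0.09  1.84 -0.04  0.89 -0.13]
slide [np.float64(0.0002), np.float64(0.0001), np.float64(0.019)] turn z -0.0006 x 7
```

View pics/s1.png

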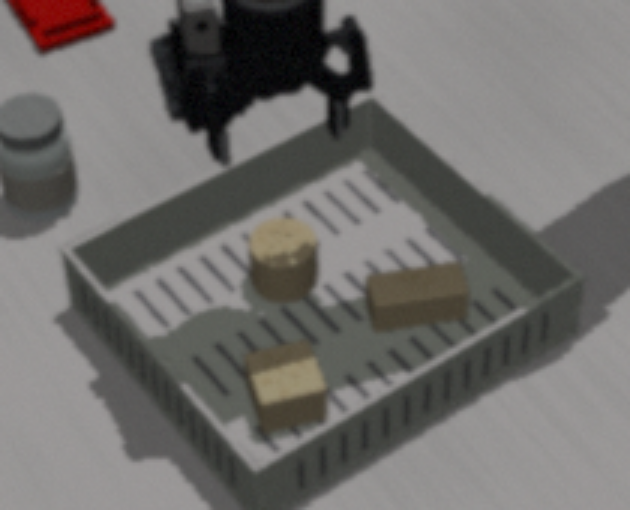

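The gripper stands directly over the round cheese (crop pixel (283,260)), with clear space on both sides for the fingers. Descending to grasp.

Call:
play_rows --deltas '[{"slide": [0,0,0.022],"turn": [0,0,0],"gripper": 0.0854},{"slide": [0,0,0.022],"turn": [0,0,0],"gripper": 0.0854},{"slide": [0,0,0.022],"turn": [0,0,0],"gripper": 0.0854},{"slide": [0,0,0.022],"turn": [0,0,0],"gripper": 0.0854},{"slide": [0,0,0.022],"turn": [0,0,0],"gripper": 0.0854}]'

```text
time_s: 2.82
ee_pos: [0.5695, -0.0526, 0.0403]
orientation: [-0.0, 0.78, 0.626, 0.001]
force: [0.7, -0.0, 0.5]
finger_gap: 0.0855
gripper_force: 0.0
```

Call:
play_rows --deltas '[{"slide": [0,0,0.014],"turn": [0,0,0],"gripper": 0.0854},{"slide": [0,0,0.008],"turn": [0,0,0],"gripper": 0.0854},{"slide": [0,0,0],"turn": [0,0,0],"gripper": 0.0854},{"slide": [0,0,0],"turn": [0,0,0],"gripper": 0.054},{"slide": [0,0,0],"turn": [0,0,0],"gripper": 0.054}]'

```text
time_s: 3.23
ee_pos: [0.5701, -0.0546, 0.0203]
orientation: [0.0, 0.78, 0.625, 0.001]
force: [0.1, -0.5, 0.2]
finger_gap: 0.0637
gripper_force: 0.0
```

Call:
play_rows --deltas '[{"slide": [0,0,0],"turn": [0,0,0],"gripper": 0.05},{"slide": [0,0,0],"turn": [0,0,0],"gripper": 0.05},{"slide": [0,0,0],"turn": [0,0,0],"gripper": 0.05},{"slide": [0,0,0],"turn": [0,0,0],"gripper": 0.05},{"slide": [0,0,0],"turn": [0,0,0],"gripper": 0.05}]'

```text
time_s: 3.65
ee_pos: [0.5705, -0.055, 0.021]
orientation: [0.001, 0.781, 0.625, 0.001]
force: [-1.1, 1.4, 5.5]
finger_gap: 0.0566
gripper_force: 64.3
```

Call:
play_rows --deltas '[{"slide": [0,0,-0.01],"turn": [0,0,0],"gripper": 0.05},{"slide": [0,0,-0.02],"turn": [0,0,0],"gripper": 0.05},{"slide": [0,0,-0.03],"turn": [0,0,0],"gripper": 0.05},{"slide": [0,0,-0.03],"turn": [0,0,0],"gripper": 0.05},{"slide": [0,0,-0.02],"turn": [0,0,0],"gripper": 0.05}]'

```text
time_s: 4.07
ee_pos: [0.5701, -0.0556, 0.1328]
orientation: [0.001, 0.781, 0.625, 0.001]
force: [0.9, -0.9, -0.9]
finger_gap: 0.0566
gripper_force: 64.1
```

```bash
python3 - <<'E'
from h import *
s,p,R,y=pose();print(p,y,R.round(3).tolist(),s["finger_gap"],s["gripper_force"],s["force"].round(1))
leg(p,y,[.605,.303,p[2]],-12.7,15)
E
```

```text
[ 0.57013208 -0.0556445   0.1327953 ] -12.682310344175255 [[0.22, 0.976, 0.003], [0.976, -0.22, -0.0], [0.0, 0.003, -1.0]] 0.05661121034620738 64.05311096459627 [ 0.9 -0.9 -0.9]
slide [np.float64(0.0238), np.float64(-0.003), np.float64(0.0)] turn z 0.0 x 15
```

Call:
play_rows --deltas '[{"slide": [0.012,-0.0015,0],"turn": [0,0,0],"gripper": 0.05},{"slide": [0.0238,-0.003,0],"turn": [0,0,0],"gripper": 0.05},{"slide": [0.0238,-0.003,0],"turn": [0,0,0],"gripper": 0.05},{"slide": [0.0238,-0.003,0],"turn": [0,0,0],"gripper": 0.05},{"slide": [0.0238,-0.003,0],"turn": [0,0,0],"gripper": 0.05}]'

```text
time_s: 4.48
ee_pos: [0.5788, 0.0537, 0.1292]
orientation: [-0.0, 0.781, 0.625, -0.0]
force: [0.6, -0.5, -1.1]
finger_gap: 0.0566
gripper_force: 64.1
```

Call:
play_rows --deltas '[{"slide": [0.0238,-0.003,0],"turn": [0,0,0],"gripper": 0.05},{"slide": [0.0238,-0.003,0],"turn": [0,0,0],"gripper": 0.05},{"slide": [0.0238,-0.003,0],"turn": [0,0,0],"gripper": 0.05},{"slide": [0.0238,-0.003,0],"turn": [0,0,0],"gripper": 0.05},{"slide": [0.0238,-0.003,0],"turn": [0,0,0],"gripper": 0.05}]'

```text
time_s: 4.9
ee_pos: [0.59, 0.1733, 0.1289]
orientation: [-0.0, 0.781, 0.625, -0.0]
force: [0.7, -0.5, -2.5]
finger_gap: 0.0562
gripper_force: 64.1
```

Call:
play_rows --deltas '[{"slide": [0.0238,-0.003,0],"turn": [0,0,0],"gripper": 0.05},{"slide": [0.0238,-0.003,0],"turn": [0,0,0],"gripper": 0.05},{"slide": [0.0238,-0.003,0],"turn": [0,0,0],"gripper": 0.05},{"slide": [0.0238,-0.003,0],"turn": [0,0,0],"gripper": 0.05},{"slide": [0.0238,-0.003,0],"turn": [0,0,0],"gripper": 0.05}]'

```text
time_s: 5.32
ee_pos: [0.6013, 0.2926, 0.1288]
orientation: [-0.0, 0.781, 0.625, -0.001]
force: [0.6, 0.3, -1.3]
finger_gap: 0.0567
gripper_force: 64.1
```

Call:
play_rows --deltas '[{"slide": [0.012,-0.0015,0.015],"turn": [0,0,0],"gripper": 0.05},{"slide": [0,0,0.015],"turn": [0,0,0],"gripper": 0.05},{"slide": [0,0,0.01],"turn": [0,0,0],"gripper": 0.05},{"slide": [0,0,0],"turn": [0,0,0],"gripper": 0.05}]'

```text
time_s: 5.65
ee_pos: [0.6008, 0.302, 0.0859]
orientation: [-0.0, 0.781, 0.625, -0.003]
force: [-0.3, -1.1, -1.6]
finger_gap: 0.0565
gripper_force: 64.0
```

```bash
python3 - <<'E'
from h import *
s,p,R,y=pose();print(p,y,R.round(3).tolist(),s["finger_gap"],s["gripper_force"],s["force"].round(1))
print("px",pix("scene",[.605,.303,.06]),pix("top",[.605,.303,.06]))
for n in("scene","top"):
    q,d=capture(n);np.savez(n[0]+"2.npz",p=q,d=d);W=cloud(n,d)
    hsv=cv2.cvtColor(q,cv2.COLOR_RGB2HSV);m=(hsv[...,1]>50)&(hsv[...,0]>10)&(hsv[...,0]<35)
    print(n,rect(W,p,.06,.03,.12,m),rect(W,p,.09,.0205,.035))
    u,v=pix(n,[.605,.303,.06]).astype(int);cv2.imwrite(f"pics/{n}2.png",cv2.resize(q[v-60:v+60,u-60:u+60,::-1],None,fx=4,fy=4))
a,b=[cv2.imread(f"pics/{n}2.png") for n in("scene","top")];cv2.imwrite("pics/b2.png",cv2.resize(np.hstack([a,b]),(800,400)))
E
```

```text
[0.60079117 0.30198828 0.08592391] -12.637087406395235 [[0.219, 0.976, -0.005], [0.976, -0.219, -0.003], [-0.004, -0.004, -1.0]] 0.05645233373785124 64.02130795642734 [-0.3 -1.1 -1.6]
px [388.42109609 370.38190088] [171.3988658  221.69800286]
scene {'n': 499, 'mean': array([0.6065, 0.314 , 0.1073]), 'z': np.float64(0.1148), 'c': array([600.8, 310.2]), 'size': array([60.4, 36.3]), 'ang': 15.0} {'n': 1303, 'mean': array([0.6163, 0.319 , 0.0249]), 'z': np.float64(0.0248), 'c': array([605. , 302.9]), 'size': array([124.6, 101.5]), 'ang': 77.5}
top {'n': 186, 'mean': array([0.5961, 0.2811, 0.1108]), 'z': np.float64(0.1155), 'c': array([598. , 284.4]), 'size': array([32.3, 58.5]), 'ang': 76.9} {'n': 691, 'mean': array([0.5977, 0.2727, 0.0255]), 'z': np.float64(0.0253), 'c': array([602.9, 295.2]), 'size': array([106.2, 100.6]), 'ang': 76.6}
```

View pics/b2.png

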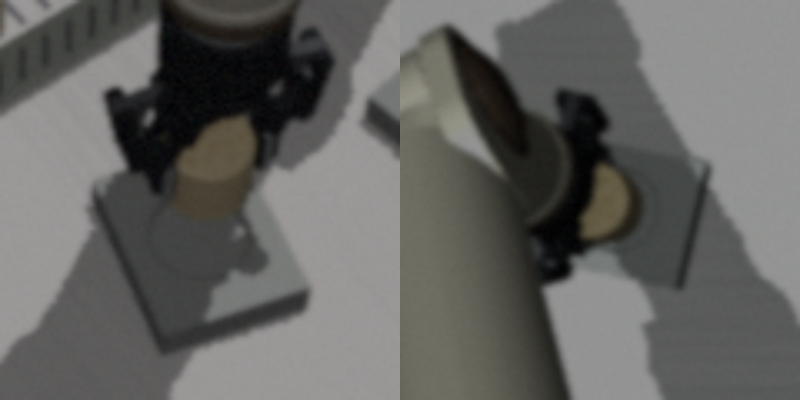

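The cheese is held upright over the nest. The scene crop shows it at (215,165) above the cavity at (205,245), and in the top crop it is partly hidden by the arm at (605,200). Next I'll fit its centre from the visible rim.

```bash
python3 - <<'E'
from h import *
from scipy.optimize import least_squares
_,p,R,y=pose()
for n in("scene","top"):
    z=np.load(n[0]+"2.npz");W=cloud(n,z["d"]);hsv=cv2.cvtColor(z["p"],cv2.COLOR_RGB2HSV);m=(hsv[...,1]>50)&(hsv[...,0]>10)&(hsv[...,0]<35)
    P=W[m];P=P[(np.hypot(*(P[:,:2]-p[:2]).T)<.06)&(abs(P[:,2]-np.median(P[:,2][P[:,2]>.11]))<.004)]
    ztop=np.median(P[:,2]);Q=P[:,:2]*1000
    h=cv2.convexHull(Q.astype(np.float32))[:,0]
    c=p[:2]*1000
    for _ in range(5):   # tool-x side only: rim away from pads
        t=R[:2,0]*(1 if (Q.mean(0)-c)@R[:2,0]>0 else -1)
        H=h[(h-c)@t>8]
        c=least_squares(lambda c:np.hypot(*(H-c).T)-28.7,c,loss="soft_l1").x
    print(n,len(P),ztop.round(4),"centre",c.round(1),"n",len(H),"res",(np.hypot(*(H-c).T)-28.7).round(1))
E
```

```text
scene 17 0.3564 centre [608.3 315.5] n 8 res [ 0.1  1.5  4.   2.1 -0.  -1.7 -2.8 -2.5]
  return _methods._mean(a, axis=axis, dtype=dtype,
  ret = ret.dtype.type(ret / rcount)
Traceback (most recent call last):
TypeError: 'NoneType' object is not subscriptable
```

```bash
cat >> h.py <<'E'
def rim(n,z,p,R,lo,hi):
    from scipy.optimize import least_squares
    W=cloud(n,z["d"]);hsv=cv2.cvtColor(z["p"],cv2.COLOR_RGB2HSV);m=(hsv[...,1]>50)&(hsv[...,0]>10)&(hsv[...,0]<35)
    P=W[m];P=P[(np.hypot(*(P[:,:2]-p[:2]).T)<.06)&(P[:,2]>lo)&(P[:,2]<hi)]
    Q=P[:,:2]*1000;h=cv2.convexHull(Q.astype(np.float32))[:,0];c=p[:2]*1000
    t=R[:2,0]*(1 if (Q.mean(0)-c)@R[:2,0]>0 else -1)
    for _ in range(5):
        H=h[(h-c)@t>8];c=least_squares(lambda c:np.hypot(*(H-c).T)-28.7,c,loss="soft_l1").x
    print(n,len(P),np.median(P[:,2]).round(4),"centre",c.round(1),"res",(np.hypot(*(H-c).T)-28.7).round(1))
E
python3 - <<'E'
from h import *
_,p,R,y=pose()
for n in("scene","top"):rim(n,np.load(n[0]+"2.npz"),p,R,.109,.121)
E
```

```text
scene 335 0.1179 centre [601.3 298.9] res [-0.2  2.   0.7  0.4  0.5 -0.2  0.3 -0.2 -0.4 -0.7 -0.5 -0.5 -0.4  1.4
  1.6 -2.6]
top 148 0.1179 centre [601.1 297.4] res [-0.2  0.3 -0.3 -0.2 -0.2  0.8  0.6 -0.4 -0.3 -0.1]
```

Call:
play_rows --deltas '[{"slide": [0.0054,0.0026,0.01],"turn": [0,0,0],"gripper": 0.05},{"slide": [0,0,0.015],"turn": [0,0,0],"gripper": 0.05},{"slide": [0,0,0.01],"turn": [0,0,0],"gripper": 0.05},{"slide": [0,0,0],"turn": [0,0,0],"gripper": 0.05},{"slide": [0,0,0],"turn": [0,0,0],"gripper": 0.05}]'

```text
time_s: 6.17
ee_pos: [0.6061, 0.307, 0.0527]
orientation: [-0.0, 0.781, 0.625, -0.001]
force: [1.1, 0.4, -1.0]
finger_gap: 0.0565
gripper_force: 64.0
```

```bash
python3 - <<'E'
from h import *
s,p,R,y=pose();print(p,y,R.round(3).tolist(),s["force"].round(1),s["time_s"])
for n in("scene","top"):
    q,d=capture(n);rim(n,dict(p=q,d=d),p,R,.07,.09)
E
```

```text
[0.60607027 0.30700665 0.05267645] -12.675601582593156 [[0.219, 0.976, -0.003], [0.976, -0.219, -0.001], [-0.002, -0.002, -1.0]] [ 1.1  0.4 -1. ] 6.1667
scene 383 0.0845 centre [608.8 304.9] res [ 3.7 -0.7 -1.6 -0.2 -0.3  0.2 -0.1  0.7  2.6  0.2  3. ]
top 209 0.0858 centre [605.7 302.5] res [-0.   0.1 -0.6  0.1  0.3 -0.   0.6 -0.3 -0.3 -0.   0. ]
```

Call:
play_rows --deltas '[{"slide": [0,-0.001,0.006],"turn": [0,0,0],"gripper": 0.05},{"slide": [0,0,0.006],"turn": [0,0,0],"gripper": 0.05},{"slide": [0,0,0.004],"turn": [0,0,0],"gripper": 0.05},{"slide": [0,0,0],"turn": [0,0,0],"gripper": 0.05}]'

```text
time_s: 6.6
ee_pos: [0.6052, 0.3075, 0.0369]
orientation: [-0.0, 0.781, 0.625, -0.001]
force: [-0.0, -0.6, -1.9]
finger_gap: 0.0562
gripper_force: 64.0
```

Call:
play_rows --deltas '[{"slide": [0,0,0.002],"turn": [0,0,0],"gripper": 0.05},{"slide": [0,0,0.001],"turn": [0,0,0],"gripper": 0.05},{"slide": [0,0,0],"turn": [0,0,0],"gripper": 0.05},{"slide": [0,0,0],"turn": [0,0,0],"gripper": 0.05}]'

```text
time_s: 6.93
ee_pos: [0.6063, 0.3081, 0.0354]
orientation: [-0.0, 0.781, 0.625, 0.0]
force: [0.7, -0.1, -1.0]
finger_gap: 0.0568
gripper_force: 64.0
```

Call:
play_rows --deltas '[{"slide": [0,0,0.002],"turn": [0,0,0],"gripper": 0.05},{"slide": [0,0,0.001],"turn": [0,0,0],"gripper": 0.05},{"slide": [0,0,0],"turn": [0,0,0],"gripper": 0.05}]'

```text
time_s: 7.18
ee_pos: [0.606, 0.3079, 0.032]
orientation: [-0.0, 0.781, 0.625, -0.0]
force: [-0.4, -0.0, -1.8]
finger_gap: 0.0565
gripper_force: 64.0
```

Call:
play_rows --deltas '[{"slide": [0,0,0.001],"turn": [0,0,0],"gripper": 0.05},{"slide": [0,0,0],"turn": [0,0,0],"gripper": 0.05}]'

```text
time_s: 7.35
ee_pos: [0.6062, 0.308, 0.0312]
orientation: [-0.0, 0.781, 0.625, -0.0]
force: [-0.4, 0.1, -0.8]
finger_gap: 0.0562
gripper_force: 64.2
```

Call:
play_rows --deltas '[{"slide": [0,0,0.001],"turn": [0,0,0],"gripper": 0.05},{"slide": [0,0,0],"turn": [0,0,0],"gripper": 0.05},{"slide": [0,0,0],"turn": [0,0,0],"gripper": 0.05}]'

```text
time_s: 7.6
ee_pos: [0.6062, 0.308, 0.0311]
orientation: [-0.0, 0.781, 0.625, 0.0]
force: [-2.1, -1.1, 6.8]
finger_gap: 0.0563
gripper_force: 64.5
```

The contact force rose at seated height. Releasing and backing off.

Call:
play_rows --deltas '[{"slide": [0,0,0],"turn": [0,0,0],"gripper": 0.07},{"slide": [0,0,0],"turn": [0,0,0],"gripper": 0.0854},{"slide": [0,0,0],"turn": [0,0,0],"gripper": 0.0854},{"slide": [0,0,0],"turn": [0,0,0],"gripper": 0.0854},{"slide": [0,0,0],"turn": [0,0,0],"gripper": 0.0854}]'

```text
time_s: 8.02
ee_pos: [0.6062, 0.308, 0.0301]
orientation: [-0.0, 0.781, 0.625, -0.0]
force: [0.5, -0.3, 0.1]
finger_gap: 0.0856
gripper_force: 0.0
```

Call:
play_rows --deltas '[{"slide": [0,0,-0.01],"turn": [0,0,0],"gripper": 0.0854},{"slide": [0,0,-0.02],"turn": [0,0,0],"gripper": 0.0854},{"slide": [0,0,-0.035],"turn": [0,0,0],"gripper": 0.0854},{"slide": [0,0,-0.04],"turn": [0,0,0],"gripper": 0.0854},{"slide": [0,0,-0.04],"turn": [0,0,0],"gripper": 0.0854}]'

```text
time_s: 8.43
ee_pos: [0.6056, 0.3076, 0.1768]
orientation: [-0.0, 0.781, 0.625, -0.001]
force: [0.9, -0.0, -0.1]
finger_gap: 0.0855
gripper_force: 0.0
```

```bash
python3 - <<'E'
from h import *
s,p,R,y=pose();print(p,y,s["finger_gap"],s["time_s"])
q,d=capture("scene");np.savez("s3.npz",p=q,d=d);W=cloud("scene",d);print(rect(W,[.605,.303],.06,.055,.075))
leg(p,y,[.4958,-.3315,.18],-18.9,25)
E
```

```text
[0.60559349 0.30764894 0.17684729] -12.662861583180993 0.0855087218026014 8.4333
{'n': 563, 'mean': array([0.6081, 0.3068, 0.0634]), 'z': np.float64(0.0635), 'c': array([606.7, 304.9]), 'size': array([57.8, 56.5]), 'ang': 12.7}
slide [np.float64(-0.0258), np.float64(0.0027), np.float64(-0.0001)] turn z 0.0044 x 25
```

The cheese is seated, with its top at z ≈ 0.0635. Moving to the reader.

Call:
play_rows --deltas '[{"slide": [-0.0258,0.0027,0],"turn": [0,0,0.0044],"gripper": 0.0854},{"slide": [-0.0258,0.0027,0],"turn": [0,0,0.0044],"gripper": 0.0854},{"slide": [-0.0258,0.0027,0],"turn": [0,0,0.0044],"gripper": 0.0854},{"slide": [-0.0258,0.0027,0],"turn": [0,0,0.0044],"gripper": 0.0854},{"slide": [-0.0258,0.0027,0],"turn": [0,0,0.0044],"gripper": 0.0854}]'

```text
time_s: 8.9
ee_pos: [0.5899, 0.1782, 0.1761]
orientation: [0.0, 0.788, 0.616, 0.001]
force: [-0.0, -0.2, 0.1]
finger_gap: 0.0855
gripper_force: 0.0
```

Call:
play_rows --deltas '[{"slide": [-0.0258,0.0027,0],"turn": [0,0,0.0044],"gripper": 0.0854},{"slide": [-0.0258,0.0027,0],"turn": [0,0,0.0044],"gripper": 0.0854},{"slide": [-0.0258,0.0027,0],"turn": [0,0,0.0044],"gripper": 0.0854},{"slide": [-0.0258,0.0027,0],"turn": [0,0,0.0044],"gripper": 0.0854},{"slide": [-0.0258,0.0027,0],"turn": [0,0,0.0044],"gripper": 0.0854}]'

```text
time_s: 9.32
ee_pos: [0.5708, 0.0499, 0.176]
orientation: [0.0, 0.794, 0.607, 0.001]
force: [-0.2, 0.4, -0.3]
finger_gap: 0.0856
gripper_force: 0.0
```

Call:
play_rows --deltas '[{"slide": [-0.0258,0.0027,0],"turn": [0,0,0.0044],"gripper": 0.0854},{"slide": [-0.0258,0.0027,0],"turn": [0,0,0.0044],"gripper": 0.0854},{"slide": [-0.0258,0.0027,0],"turn": [0,0,0.0044],"gripper": 0.0854},{"slide": [-0.0258,0.0027,0],"turn": [0,0,0.0044],"gripper": 0.0854},{"slide": [-0.0258,0.0027,0],"turn": [0,0,0.0044],"gripper": 0.0854}]'

```text
time_s: 9.73
ee_pos: [0.5489, -0.078, 0.1761]
orientation: [0.0, 0.801, 0.599, 0.001]
force: [-0.7, 0.4, 0.6]
finger_gap: 0.0856
gripper_force: 0.0
```

Call:
play_rows --deltas '[{"slide": [-0.0258,0.0027,0],"turn": [0,0,0.0044],"gripper": 0.0854},{"slide": [-0.0258,0.0027,0],"turn": [0,0,0.0044],"gripper": 0.0854},{"slide": [-0.0258,0.0027,0],"turn": [0,0,0.0044],"gripper": 0.0854},{"slide": [-0.0258,0.0027,0],"turn": [0,0,0.0044],"gripper": 0.0854},{"slide": [-0.0258,0.0027,0],"turn": [0,0,0.0044],"gripper": 0.0854}]'

```text
time_s: 10.15
ee_pos: [0.5242, -0.2054, 0.176]
orientation: [0.0, 0.808, 0.59, 0.0]
force: [0.4, -0.4, 0.1]
finger_gap: 0.0855
gripper_force: 0.0
```

Call:
play_rows --deltas '[{"slide": [-0.0258,0.0027,0],"turn": [0,0,0.0044],"gripper": 0.0854},{"slide": [-0.0258,0.0027,0],"turn": [0,0,0.0044],"gripper": 0.0854},{"slide": [-0.0258,0.0027,0],"turn": [0,0,0.0044],"gripper": 0.0854},{"slide": [-0.0258,0.0027,0],"turn": [0,0,0.0044],"gripper": 0.0854},{"slide": [-0.0258,0.0027,0],"turn": [0,0,0.0044],"gripper": 0.0854}]'

```text
time_s: 10.57
ee_pos: [0.4966, -0.3322, 0.176]
orientation: [0.0, 0.814, 0.581, 0.0]
force: [-0.1, 0.1, -0.0]
finger_gap: 0.0852
gripper_force: 0.0
```

Call:
play_rows --deltas '[{"slide": [0,0,0],"turn": [0,0,0],"gripper": 0.0854},{"slide": [0,0,0],"turn": [0,0,0],"gripper": 0.0854},{"slide": [0,0,0],"turn": [0,0,0],"gripper": 0.0854}]'

```text
time_s: 10.82
ee_pos: [0.4971, -0.3302, 0.1755]
orientation: [-0.0, 0.814, 0.581, 0.0]
force: [0.6, 0.2, -0.3]
finger_gap: 0.0853
gripper_force: 0.0
```

```bash
python3 - <<'E'
from h import *
s,p,R,y=pose();print(p,y,R.round(3).tolist(),s["finger_gap"],s["time_s"])
for n in("top","scene"):
    q,d=capture(n);W=cloud(n,d);np.savez(n+"4.npz",p=q,d=d)
    print(n,rect(W,[.605,.303],.06,.055,.075));print(rect(W,[.605,.303],.085,.0205,.035));print(rect(W,[.496,-.331],.06,.092,.11))
leg(p,y,[.4958,-.3315,.06],-18.9,1)
cv2.imwrite("pics/s4.png",np.hstack([cv2.resize(q[120:260,220:360,::-1],(400,400)),cv2.resize(q[310:450,320:460,::-1],(400,400))]))
E
```

```text
[ 0.4971265  -0.33023439  0.1755014 ] -18.956392873479064 [[0.325, 0.946, 0.001], [0.946, -0.325, 0.001], [0.001, 0.0, -1.0]] 0.08533437047014845 10.8167
top {'n': 412, 'mean': array([0.6049, 0.3026, 0.0641]), 'z': np.float64(0.0642), 'c': array([605.9, 303.6]), 'size': array([56.9, 54.8]), 'ang': 36.8}
{'n': 1185, 'mean': array([0.6035, 0.3005, 0.0257]), 'z': np.float64(0.0255), 'c': array([604.5, 302.4]), 'size': array([122.7, 100.3]), 'ang': 77.4}
{'n': 106, 'mean': array([ 0.4991, -0.3154,  0.102 ]), 'z': np.float64(0.1024), 'c': array([ 500.2, -317.6]), 'size': array([23.6, 29.8]), 'ang': 71.8}
scene {'n': 558, 'mean': array([0.6077, 0.3066, 0.0634]), 'z': np.float64(0.0636), 'c': array([606.3, 304.7]), 'size': array([58.3, 56.3]), 'ang': 51.5}
{'n': 1592, 'mean': array([0.611 , 0.3108, 0.0251]), 'z': np.float64(0.0249), 'c': array([605.4, 303.7]), 'size': array([124.3, 102.2]), 'ang': 77.2}
{'n': 160, 'mean': array([ 0.4979, -0.3276,  0.1005]), 'z': np.float64(0.1009), 'c': array([ 494.8, -334.2]), 'size': array([66. , 30.6]), 'ang': 70.6}
slide [np.float64(-0.0016), np.float64(-0.0008), np.float64(0.1155)] turn z -0.001 x 1
```

View pics/s4.png

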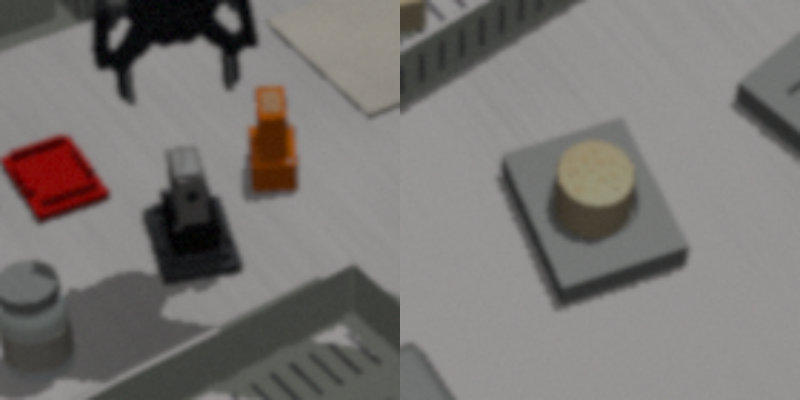

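The left crop shows the fingers straddling the black/grey reader (185,190), and the right crop shows the cheese upright in the nest (595,185). Descending on the grip.

Call:
play_rows --deltas '[{"slide": [-0.0016,-0.001,0.025],"turn": [0,0,0],"gripper": 0.0854},{"slide": [0,0,0.03],"turn": [0,0,0],"gripper": 0.0854},{"slide": [0,0,0.03],"turn": [0,0,0],"gripper": 0.0854},{"slide": [0,0,0.02],"turn": [0,0,0],"gripper": 0.0854},{"slide": [0,0,0.012],"turn": [0,0,0],"gripper": 0.0854}]'

```text
time_s: 11.33
ee_pos: [0.4947, -0.3294, 0.0556]
orientation: [-0.002, 0.813, 0.582, -0.0]
force: [-0.5, -0.6, -0.2]
finger_gap: 0.085
gripper_force: 0.0
```

Call:
play_rows --deltas '[{"slide": [0,0,0],"turn": [0,0,0],"gripper": 0.0854},{"slide": [0,0,0],"turn": [0,0,0],"gripper": 0.06},{"slide": [0,0,0],"turn": [0,0,0],"gripper": 0.045},{"slide": [0,0,0],"turn": [0,0,0],"gripper": 0.035},{"slide": [0,0,0],"turn": [0,0,0],"gripper": 0.035}]'

```text
time_s: 11.75
ee_pos: [0.4965, -0.3327, 0.0599]
orientation: [0.001, 0.814, 0.581, 0.001]
force: [-0.9, 0.5, 0.3]
finger_gap: 0.0391
gripper_force: 0.0
```

Call:
play_rows --deltas '[{"slide": [0,0,0],"turn": [0,0,0],"gripper": 0.032},{"slide": [0,0,0],"turn": [0,0,0],"gripper": 0.024},{"slide": [0,0,0],"turn": [0,0,0],"gripper": 0.024},{"slide": [0,0,0],"turn": [0,0,0],"gripper": 0.024},{"slide": [0,0,0],"turn": [0,0,0],"gripper": 0.024}]'

```text
time_s: 12.17
ee_pos: [0.496, -0.3325, 0.0595]
orientation: [0.001, 0.814, 0.581, 0.0]
force: [-1.7, 1.1, 6.1]
finger_gap: 0.029
gripper_force: 60.3
```

Call:
play_rows --deltas '[{"slide": [0,0,-0.008],"turn": [0,0,0],"gripper": 0.024},{"slide": [0,0,-0.014],"turn": [0,0,0],"gripper": 0.024},{"slide": [0,0,-0.02],"turn": [0,0,0],"gripper": 0.024},{"slide": [0,0,-0.025],"turn": [0,0,0],"gripper": 0.024},{"slide": [0,0,-0.025],"turn": [0,0,0],"gripper": 0.024}]'

```text
time_s: 12.58
ee_pos: [0.4944, -0.3316, 0.1507]
orientation: [-0.001, 0.814, 0.581, -0.001]
force: [0.5, 0.0, -3.0]
finger_gap: 0.0296
gripper_force: 59.5
```

Call:
play_rows --deltas '[{"slide": [0,0,-0.02],"turn": [0,0,0],"gripper": 0.024},{"slide": [0,0,-0.01],"turn": [0,0,0],"gripper": 0.024},{"slide": [0,0,0],"turn": [0,0,0],"gripper": 0.024}]'

```text
time_s: 12.83
ee_pos: [0.4967, -0.333, 0.183]
orientation: [0.002, 0.814, 0.581, 0.001]
force: [-0.2, -1.0, -2.6]
finger_gap: 0.029
gripper_force: 59.6
```

```bash
python3 - <<'E'
from h import *
s,p,R,y=pose();print(p,y,R.round(3).tolist(),s["finger_gap"],s["gripper_force"],s["force"].round(1))
leg(p,y,[.605,.303,p[2]],-12.7,40)
q,d=capture("scene");np.savez("s5.npz",p=q,d=d)
u,v=pix("scene",p).astype(int);cv2.imwrite("pics/s5.png",cv2.resize(q[v-60:v+60,u-60:u+60,::-1],(480,480)))
E
```

```text
[ 0.49666068 -0.33299331  0.18295786] -18.968645730692923 [[0.325, 0.946, 0.004], [0.946, -0.325, -0.002], [-0.001, 0.004, -1.0]] 0.02902188094770924 59.60637331008911 [-0.2 -1.  -2.6]
slide [np.float64(0.016), np.float64(-0.0018), np.float64(0.0)] turn z -0.0027 x 40
```

View pics/s5.png

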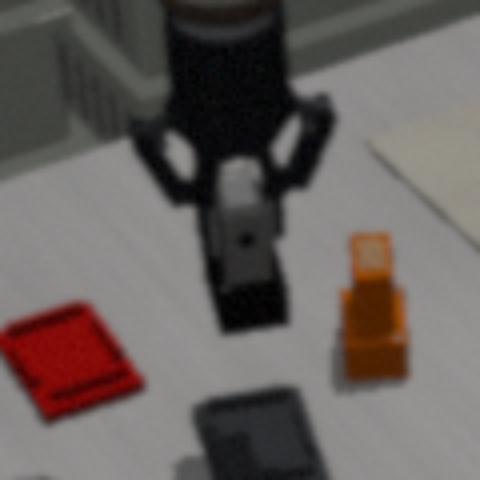

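The reader hangs straight in the grip (240,240), clear of the stand. Carrying it across at about 0.135 m underside height.

Call:
play_rows --deltas '[{"slide": [0.0107,-0.0012,0],"turn": [0,0,-0.0018],"gripper": 0.024},{"slide": [0.0213,-0.0024,0],"turn": [0,0,-0.0036],"gripper": 0.024},{"slide": [0.0213,-0.0024,0],"turn": [0,0,-0.0036],"gripper": 0.024},{"slide": [0.0213,-0.0024,0],"turn": [0,0,-0.0036],"gripper": 0.024},{"slide": [0.0213,-0.0024,0],"turn": [0,0,-0.0036],"gripper": 0.024}]'

```text
time_s: 13.3
ee_pos: [0.5146, -0.2352, 0.178]
orientation: [-0.002, 0.809, 0.588, -0.001]
force: [0.9, -0.3, -2.4]
finger_gap: 0.0299
gripper_force: 59.6
```

Call:
play_rows --deltas '[{"slide": [0.0213,-0.0024,0],"turn": [0,0,-0.0036],"gripper": 0.024},{"slide": [0.0213,-0.0024,0],"turn": [0,0,-0.0036],"gripper": 0.024},{"slide": [0.0213,-0.0024,0],"turn": [0,0,-0.0036],"gripper": 0.024},{"slide": [0.0213,-0.0024,0],"turn": [0,0,-0.0036],"gripper": 0.024},{"slide": [0.0213,-0.0024,0],"turn": [0,0,-0.0036],"gripper": 0.024}]'

```text
time_s: 13.72
ee_pos: [0.5351, -0.1302, 0.1781]
orientation: [-0.002, 0.804, 0.595, -0.001]
force: [0.3, 0.4, -2.4]
finger_gap: 0.0297
gripper_force: 59.6
```

Call:
play_rows --deltas '[{"slide": [0.0213,-0.0024,0],"turn": [0,0,-0.0036],"gripper": 0.024},{"slide": [0.0213,-0.0024,0],"turn": [0,0,-0.0036],"gripper": 0.024},{"slide": [0.0213,-0.0024,0],"turn": [0,0,-0.0036],"gripper": 0.024},{"slide": [0.0213,-0.0024,0],"turn": [0,0,-0.0036],"gripper": 0.024},{"slide": [0.0213,-0.0024,0],"turn": [0,0,-0.0036],"gripper": 0.024}]'

```text
time_s: 14.13
ee_pos: [0.5538, -0.0249, 0.1781]
orientation: [-0.001, 0.798, 0.602, -0.002]
force: [0.8, 0.2, -3.0]
finger_gap: 0.0293
gripper_force: 59.6
```

Call:
play_rows --deltas '[{"slide": [0.0213,-0.0024,0],"turn": [0,0,-0.0036],"gripper": 0.024},{"slide": [0.0213,-0.0024,0],"turn": [0,0,-0.0036],"gripper": 0.024},{"slide": [0.0213,-0.0024,0],"turn": [0,0,-0.0036],"gripper": 0.024},{"slide": [0.0213,-0.0024,0],"turn": [0,0,-0.0036],"gripper": 0.024},{"slide": [0.0213,-0.0024,0],"turn": [0,0,-0.0036],"gripper": 0.024}]'

```text
time_s: 14.55
ee_pos: [0.5706, 0.0806, 0.178]
orientation: [-0.001, 0.793, 0.61, -0.002]
force: [0.8, 1.6, -0.9]
finger_gap: 0.0292
gripper_force: 59.6
```

Call:
play_rows --deltas '[{"slide": [0.0213,-0.0024,0],"turn": [0,0,-0.0036],"gripper": 0.024},{"slide": [0.0213,-0.0024,0],"turn": [0,0,-0.0036],"gripper": 0.024},{"slide": [0.0213,-0.0024,0],"turn": [0,0,-0.0036],"gripper": 0.024},{"slide": [0.0213,-0.0024,0],"turn": [0,0,-0.0036],"gripper": 0.024},{"slide": [0.0213,-0.0024,0],"turn": [0,0,-0.0036],"gripper": 0.024}]'

```text
time_s: 14.97
ee_pos: [0.5855, 0.1864, 0.1778]
orientation: [-0.001, 0.787, 0.617, -0.002]
force: [0.4, -0.7, -2.4]
finger_gap: 0.0295
gripper_force: 59.6
```

Call:
play_rows --deltas '[{"slide": [0.0213,-0.0024,0],"turn": [0,0,-0.0036],"gripper": 0.024},{"slide": [0.0213,-0.0024,0],"turn": [0,0,-0.0036],"gripper": 0.024},{"slide": [0.0213,-0.0024,0],"turn": [0,0,-0.0036],"gripper": 0.024},{"slide": [0.0213,-0.0024,0],"turn": [0,0,-0.0036],"gripper": 0.024},{"slide": [0.0213,-0.0024,0],"turn": [0,0,-0.0036],"gripper": 0.024}]'

```text
time_s: 15.38
ee_pos: [0.5986, 0.2925, 0.1775]
orientation: [-0.001, 0.782, 0.624, -0.002]
force: [0.7, 0.3, -2.6]
finger_gap: 0.0295
gripper_force: 59.6
```

Call:
play_rows --deltas '[{"slide": [0.0107,-0.0012,0],"turn": [0,0,-0.0018],"gripper": 0.024},{"slide": [0,0,0],"turn": [0,0,0],"gripper": 0.024},{"slide": [0,0,0],"turn": [0,0,0],"gripper": 0.024},{"slide": [0,0,0],"turn": [0,0,0],"gripper": 0.024},{"slide": [0,0,0],"turn": [0,0,0],"gripper": 0.024}]'

```text
time_s: 15.8
ee_pos: [0.6022, 0.2994, 0.1799]
orientation: [0.001, 0.782, 0.623, -0.001]
force: [-0.9, -1.2, -2.5]
finger_gap: 0.0295
gripper_force: 59.6
```

```bash
python3 - <<'E'
from h import *
s,p,R,y=pose();print(p,y,R.round(3).tolist(),s["finger_gap"],s["gripper_force"],s["force"].round(1),s["time_s"])
leg(p,y,[.605,.303,p[2]],-12.7,1)
for n in("scene","top"):
    q,d=capture(n);np.savez(n+"6.npz",p=q,d=d);W=cloud(n,d)
    for lo,hi in((.12,.165),(.165,.176),(.176,.24)):print(n,lo,rect(W,p,.06,lo,hi))
q=np.load("scene6.npz")["p"]
u,v=pix("scene",[.605,.303,.12]).astype(int);cv2.imwrite("pics/s6.png",cv2.resize(q[v-60:v+60,u-60:u+60,::-1],(480,480)))
E
```

```text
[0.60220113 0.29936272 0.17993124] -12.92177073618224 [[0.224, 0.975, -0.0], [0.975, -0.224, -0.002], [-0.002, -0.0, -1.0]] 0.02951869839227087 59.57608759403229 [-0.9 -1.2 -2.5] 15.8
slide [np.float64(0.0042), np.float64(0.0019), np.float64(0.0)] turn z -0.0039 x 1
scene 0.12 {'n': 367, 'mean': array([0.6163, 0.3171, 0.1509]), 'z': np.float64(0.1513), 'c': array([603.3, 302.2]), 'size': array([68.6, 49.8]), 'ang': 77.6}
scene 0.165 {'n': 204, 'mean': array([0.6137, 0.318 , 0.1681]), 'z': np.float64(0.1676), 'c': array([604.3, 305.4]), 'size': array([61.8, 48.5]), 'ang': 77.6}
scene 0.176 {'n': 840, 'mean': array([0.6074, 0.3124, 0.2158]), 'z': np.float64(0.2215), 'c': array([602.8, 308.6]), 'size': array([40.1, 99. ]), 'ang': 79.1}
top 0.12 {'n': 102, 'mean': array([0.5929, 0.2699, 0.153 ]), 'z': np.float64(0.1557), 'c': array([598.8, 285.2]), 'size': array([44.2, 47.7]), 'ang': 77.8}
top 0.165 {'n': 134, 'mean': array([0.596 , 0.2767, 0.1686]), 'z': np.float64(0.1684), 'c': array([598.7, 281.2]), 'size': array([35.9, 48.3]), 'ang': 79.7}
top 0.176 {'n': 349, 'mean': array([0.5982, 0.286 , 0.2182]), 'z': np.float64(0.2224), 'c': array([598.7, 289.3]), 'size': array([37.6, 98.1]), 'ang': 76.5}
```

View pics/s6.png

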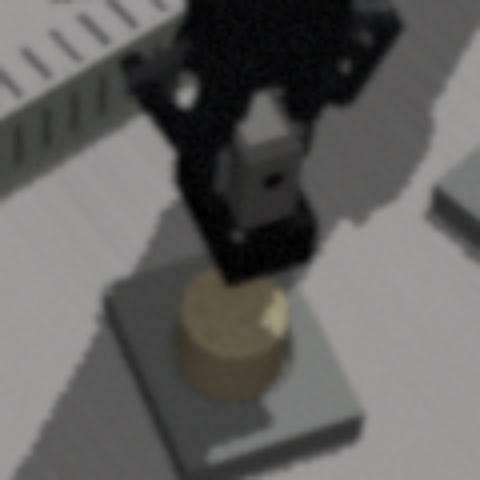

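The scene crop shows the reader hood (265,240) level above the seated cheese (235,310), about 4 mm short of centre. Correcting that and descending in part.

Call:
play_rows --deltas '[{"slide": [0.0042,0.0024,0.008],"turn": [0,0,-0.003],"gripper": 0.024},{"slide": [0,0,0.012],"turn": [0,0,0],"gripper": 0.024},{"slide": [0,0,0.012],"turn": [0,0,0],"gripper": 0.024},{"slide": [0,0,0.006],"turn": [0,0,0],"gripper": 0.024},{"slide": [0,0,0],"turn": [0,0,0],"gripper": 0.024}]'

```text
time_s: 16.32
ee_pos: [0.6032, 0.3043, 0.1388]
orientation: [-0.001, 0.78, 0.625, -0.003]
force: [-0.4, 0.3, -4.0]
finger_gap: 0.0291
gripper_force: 59.6
```

Call:
play_rows --deltas '[{"slide": [0,0,0],"turn": [0,0,0],"gripper": 0.024},{"slide": [0,0,0],"turn": [0,0,0],"gripper": 0.024},{"slide": [0,0,0],"turn": [0,0,0],"gripper": 0.024}]'

```text
time_s: 16.57
ee_pos: [0.6057, 0.3056, 0.1429]
orientation: [0.0, 0.78, 0.625, 0.001]
force: [-0.2, -0.2, -2.0]
finger_gap: 0.0296
gripper_force: 59.6
```

```bash
cat > m.py <<'E'
from h import *
s,p,R,y=pose();print(p,y,R.round(3).tolist(),s["force"].round(1),s["time_s"])
a=np.radians(-12.6);U=np.array([[np.cos(a),np.sin(a)],[-np.sin(a),np.cos(a)]])  # across, along (=tool y, tool x)
zu=p[2]-.0475
for n,ch in(("scene",[606.3,304.7]),("top",[605.5,303.2])):
    q,d=capture(n);np.savez(n+"7.npz",p=q,d=d);P=cloud(n,d).reshape(-1,3);hsv=cv2.cvtColor(q,cv2.COLOR_RGB2HSV).reshape(-1,3)
    P=P[(np.hypot(*(P[:,:2]-p[:2]).T)<.05)&(P[:,2]>zu+.004)&(P[:,2]<zu+.038)&((q.reshape(-1,3).max(1)<45))]
    c=(P[:,:2]*1000-ch)@U.T;print(n,len(P),"across",np.percentile(c[:,0],[1,99]).round(1),"along",np.percentile(c[:,1],[1,99]).round(1),"hood top",np.percentile(P[:,2],[2,50,95]).round(4))
E
python3 m.py
```

```text
[0.60567324 0.30564431 0.14290785] -12.603454149301704 [[0.218, 0.976, 0.001], [0.976, -0.218, 0.001], [0.001, 0.001, -1.0]] [-0.2 -0.2 -2. ] 16.5667
scene 447 across [-21.1  24.3] along [-28.6  37. ] hood top [0.1011 0.1236 0.1322]
top 175 across [-23.7  23.6] along [-34.8  -1.8] hood top [0.1024 0.1287 0.1329]
```

Call:
play_rows --deltas '[{"slide": [-0.0008,0,0.005],"turn": [0,0,0],"gripper": 0.024},{"slide": [0,0,0.005],"turn": [0,0,0],"gripper": 0.024},{"slide": [0,0,0.004],"turn": [0,0,0],"gripper": 0.024},{"slide": [0,0,0.003],"turn": [0,0,0],"gripper": 0.024},{"slide": [0,0,0.001],"turn": [0,0,0],"gripper": 0.024}]'

```text
time_s: 17.08
ee_pos: [0.6044, 0.3043, 0.1231]
orientation: [-0.0, 0.78, 0.625, -0.001]
force: [0.1, -0.5, -3.6]
finger_gap: 0.0291
gripper_force: 59.6
```

Call:
play_rows --deltas '[{"slide": [0,0,0],"turn": [0,0,0],"gripper": 0.024},{"slide": [0,0,0],"turn": [0,0,0],"gripper": 0.024},{"slide": [0,0,0],"turn": [0,0,0],"gripper": 0.024},{"slide": [0,0,0],"turn": [0,0,0],"gripper": 0.024},{"slide": [0,0,0],"turn": [0,0,0],"gripper": 0.024}]'

```text
time_s: 17.5
ee_pos: [0.6052, 0.3047, 0.1246]
orientation: [0.0, 0.78, 0.625, 0.0]
force: [0.7, 0.1, -2.4]
finger_gap: 0.0294
gripper_force: 59.6
```

```bash
python3 m.py; python3 - <<'E'
from h import *
z=np.load("scene7.npz");W=cloud("scene",z["d"]);q=z["p"]
# hood top plane: dark, narrow histogram; cheese top visible
P=W.reshape(-1,3);m=(np.hypot(P[:,0]-.605,P[:,1]-.303)<.04)&(P[:,2]>.1)&(P[:,2]<.122)
h,e=np.histogram(P[m][:,2],bins=22,range=(.1,.122));print(h)
u,v=pix("scene",[.605,.303,.08]).astype(int);cv2.imwrite("pics/s7.png",cv2.resize(q[v-50:v+50,u-50:u+50,::-1],(600,600),interpolation=cv2.INTER_CUBIC))
E
```

```text
[0.60519149 0.30473585 0.1245775 ] -12.60454127756655 [[0.218, 0.976, 0.0], [0.976, -0.218, 0.0], [0.0, 0.0, -1.0]] [ 0.7  0.1 -2.4] 17.5
scene 444 across [-21.1  24. ] along [-29.4  36.1] hood top [0.0828 0.1055 0.1139]
top 176 across [-24.3  23.1] along [-35.3  -2.5] hood top [0.0835 0.1098 0.1144]
[13  4  6 10  8  9  7 12 20 24 27 44 36 26 25  5  4  2  5  5  4  5]
```

View pics/s7.png

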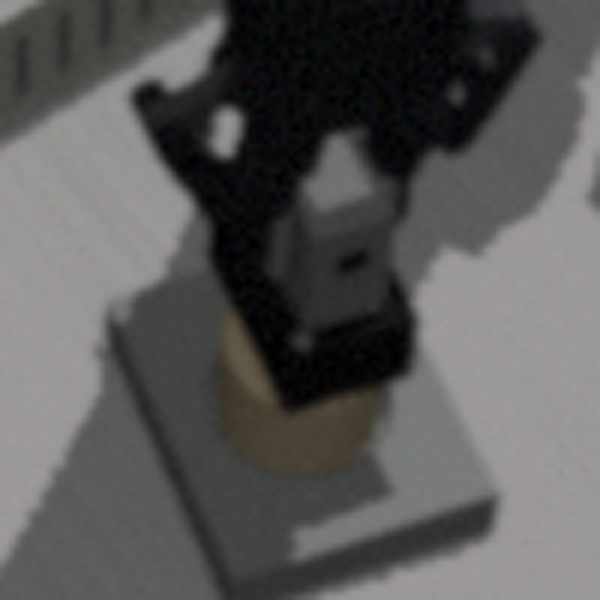

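The reader hood (345,360) sits level and aligned over the cheese, with a gap of about 12.5 mm. One last fine trim and settle, then hand in.

Call:
play_rows --deltas '[{"slide": [0,0,0.0005],"turn": [0,0,0],"gripper": 0.024},{"slide": [0,0,0],"turn": [0,0,0],"gripper": 0.024},{"slide": [0,0,0],"turn": [0,0,0],"gripper": 0.024},{"slide": [0,0,0],"turn": [0,0,0],"gripper": 0.024},{"slide": [0,0,0],"turn": [0,0,0],"gripper": 0.024}]'

```text
time_s: 18.02
ee_pos: [0.605, 0.3046, 0.1238]
orientation: [-0.0, 0.78, 0.625, -0.0]
force: [0.2, 0.2, -2.2]
finger_gap: 0.0293
gripper_force: 59.6
```

```bash
python3 -c "
from cell import r,observe
s=observe();print(s['ee_pos'],s['joint_vel'].round(3));print(r.close_job())"
```

```text
[0.60503099 0.30463592 0.12377216] [ 0.001  0.002  0.001  0.001 -0.001  0.    -0.001]
the job is handed in; nothing more can be done
None
```

I handed the job in at about 18 s: the round cheese is seated in the round nest and released, and the arm is holding the reader steady, level, centred and aligned about 12 mm above it (the hand-in returned no verdict).

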